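Set the sauce spouts for the waiting plate

TASK

Set the three sauce dispensers for the plate that is waiting: the push-pull spouts of the wide bottle and of the slim bottle that the plate stands in front of must be pulled fully up (open), and the spout of the other slim bottle, the one with the small bowl in front, must be pressed fully down (shut). A slim bottle's spout may already be as it should. Leave the plate, the bowl and the other things on the table where they stand.

Things in the scene. Friction and masses are not known exactly. Their poses are not given: they have to be found in the camera images.
- slim_a: Sauce dispenser: slim white bottle (56 mm diameter, 135 mm long to its shoulder) in its own steel stand, fixed to the table. Origin: centre underside of the steel base (x -48 to +78 mm, y +-65 mm, 12 mm thick). The bottle leans 35 degrees from vertical to the stand's -x (roughly to the robot), held rigidly. Bars of the hoop's sides rise at y = +-56 mm, x = +60 mm.
- slim_b: A second dispenser, identical to slim_a.
- wide: The wide dispenser: same stand and hoop, but a stouter white bottle (84 mm diameter, 105 mm long to its shoulder). Same origin, base, lean and hoop offsets from the shoulder as slim_a.
- spout_slim_a (a joint): Push-pull spout of slim_a: a black cap, 22 mm diameter and 16 mm tall (its top edge tapers to 18 mm), sliding along the bottle's axis on a 12 mm steel stem that ends 15 mm above the shoulder. 0 = fully down (shut), 0.014 m = fully up (open). A detent holds it at either end; about 8 N along the axis overcomes it, and past the middle it snaps over by itself.
- top_slim_a (a point): Centre of the top face of the spout cap of slim_a, moving with it; z points outward along the slide axis (away from the bottle, 35 degrees from vertical), y is level. Fully down, it stands 18 mm above the bottle's flat shoulder, leaving 2 mm under the cap; fully up, 32 mm above it.
- shoulder_slim_a (a point): Where the axis of slim_a meets its flat shoulder (28 mm radius); its axes are those of the upright stand.
- spout_slim_b (a joint): Push-pull spout of slim_b: a black cap, 22 mm diameter and 16 mm tall (its top edge tapers to 18 mm), sliding along the bottle's axis on a 12 mm steel stem that ends 15 mm above the shoulder. 0 = fully down (shut), 0.014 m = fully up (open). A detent holds it at either end; about 8 N along the axis overcomes it, and past the middle it snaps over by itself.
- top_slim_b (a point): Centre of the top face of the spout cap of slim_b, moving with it; z points outward along the slide axis (away from the bottle, 35 degrees from vertical), y is level. Fully down, it stands 18 mm above the bottle's flat shoulder, leaving 2 mm under the cap; fully up, 32 mm above it.
- shoulder_slim_b (a point): Where the axis of slim_b meets its flat shoulder (28 mm radius); its axes are those of the upright stand.
- spout_wide (a joint): Push-pull spout of wide: a black cap, 22 mm diameter and 16 mm tall (its top edge tapers to 18 mm), sliding along the bottle's axis on a 12 mm steel stem that ends 15 mm above the shoulder. 0 = fully down (shut), 0.014 m = fully up (open). A detent holds it at either end; about 8 N along the axis overcomes it, and past the middle it snaps over by itself.
- top_wide (a point): Centre of the top face of the spout cap of wide, moving with it; z points outward along the slide axis (away from the bottle, 35 degrees from vertical), y is level. Fully down, it stands 18 mm above the bottle's flat shoulder, leaving 2 mm under the cap; fully up, 32 mm above it.
- shoulder_wide (a point): Where the axis of wide meets its flat shoulder (42 mm radius); its axes are those of the upright stand.
- hoop_slim_a (a point): Middle of the level crossbar (8 mm rod, 112 mm long, along the stand's y) of the carrying hoop over slim_a: 100 mm above the shoulder point, 5 mm to the stand's +x. It is in the way of a gripper coming straight down; come in along the bottle's axis.
- hoop_slim_b (a point): Middle of the level crossbar (8 mm rod, 112 mm long, along the stand's y) of the carrying hoop over slim_b: 100 mm above the shoulder point, 5 mm to the stand's +x. It is in the way of a gripper coming straight down; come in along the bottle's axis.
- hoop_wide (a point): Middle of the level crossbar (8 mm rod, 112 mm long, along the stand's y) of the carrying hoop over wide: 100 mm above the shoulder point, 5 mm to the stand's +x. It is in the way of a gripper coming straight down; come in along the bottle's axis.
- plate: Loose white wide-rimmed plate, 150 mm diameter, 18 mm high, on the table right in front (robot side) of one of the two slim dispensers. Origin at the centre of its underside.
- ramekin: Loose white ceramic bowl, 80 mm diameter, 40 mm high, on the table right in front of the other slim dispenser. Origin at the centre of its underside.
- jar: Loose lidded glass jar, 60 mm diameter, 85 mm high, behind the dispensers. Origin under its centre.
- mill: Loose dark wooden pepper mill, 52 mm diameter, 125 mm high, behind the dispensers. Origin under its centre.
- spoon: Loose spoon lying on the table on the near left.
- cup: Loose steel cup, 84 mm diameter, 75 mm high, on the near right. Origin under its centre.
Not all that is in view belongs to the job. Leave any pink look-alike of the slim_b alone.

How it is judged:
By the outcome, as a careful person would: the job done as asked, in the order asked, and still so for the second after the job is handed in, with the robot touching nothing.
It also fails if it takes over 67 s, if anything falls off the work surface, if the arm or the gripper's body presses on something with over 40 N, if the wrist force passes 120 N, or if a joint passes its speed limit or range.

ROBOT

A 6-joint arm with a two-finger parallel gripper is mounted at the origin on the work surface. World frame = base frame: x ahead of the robot, y to its left, z up, the work surface at z = 0. Lengths are in mm, angles in rad, forces in N, time in s.
With the tool pointing down it reaches from about 300 to 875 mm from the base axis. Payload 4.2 kg.
Tool frame: the origin (TCP) lies on the centre line of the jaws, within the pads' length; the fingertips stand 22 mm ahead of it and the grasp point (between the pads) lies 3 mm ahead of it; z points along the fingers, y is the line along which they close (so a half turn about z gives the same grasp; the last joint's range is limited). The gripper opens to 85 mm and grips with 20 to 120 N. Pads are 22 mm wide; open, the fingers measure 114 mm over their backs; the gripper's body (76 mm by 85 mm) begins 54 mm behind the grasp point. The pads swing forward as they close: fully open they stand 13 mm farther back than shut.
Start: joints at [1.252, 0.32, 1.565, -0, 1.257, -0.02], TCP at [169.266, 549.534, 253.338] pointing down, gripper open.
Joint ranges: [-3.11, 3.11], [-0.84, 2.01], [0.21, 2.61], [-1.34, 4.49], [0.05, 2.63], [-2.56, 2.56]. Speed limits (rad/s): [2.57, 2.57, 3.14, 3.14, 3.14, 3.14].

INTERFACE

Orientations are given as [roll, pitch, yaw] about the fixed x, y, z axes, in that order (R = Rz(yaw) Ry(pitch) Rx(roll)).
In Python, from rig import * gives the robot as it stands.
- The arm moves only by the tool step_arm, never from a script. Its argument "deltas" is one flat list of numbers, 7 for each row, row after row: the shift along the tool's x, y, z as a fraction of full scale, then the turn, a rotation vector about the tool's x, y, z as a fraction of full scale, then the opening, from 0 (shut) to 1 (fully open). In form: [x, y, z, rx, ry, rz, jaw, x, y, z, rx, ry, rz, jaw, ...]. A call has 1 to 10 rows; each row is the pose to reach, as a shift and turn from the pose commanded when the call began, along the tool's axes at that moment, turning the shorter way round; what a row does not reach only later rows make up. Full scale, the value 1, is 30 cm for a shift and pi rad for a turn. A row lasts 1/10 s, in which the tool goes at most 50 mm and 8.59 degrees, less where a joint would pass 70% of its speed; a pose out of reach is approached as far as the arm can. A call with a number of a shift or a turn outside -1 to 1 is refused whole. A call with a gripper value outside its range is refused whole. The fingers move at their own pace and stop on an object; the grip force is fixed at half the most. Time passes only in rows, so rows that repeat a pose let the fingers close. It gives the time, the measured TCP pose, the force, the opening and the grip force at its end, in the units of the state.
- get_obs(): the state, without advancing time (a new reading comes with each control period).
- grab_frame(name): name is "scene" or "top" or "wrist"; returns a dict with "pixels" (400x640x3 uint8, red, green, blue), "vertical_fov" (degrees; the focal length in pixels is half the picture's height over the tangent of half this angle, whatever the lens; pixels are square), "cx", "cy" (the principal point, pixels), "k1" (the pictures are not rectified: a ray, as slopes to the right and down, at radius r is drawn at 1 + k1 r^2 times it, then the intrinsics apply), "origin" and "rotation" of the camera in the world. Camera axes: x right, y down, z forward; pixel columns grow to the right and rows downward; lengths in mm; the calibration is good to about 2 mm. A picture is of the moment at which its call begins. There is no depth.
- close_job(): hands the job in; it is judged then, once.
The state is a dict: "clock": time; "joint_pos": joint angles; "dq": joint speeds; "tau": joint torques, N m; "position": TCP position; "eef_rot": TCP orientation; "wrist_force": force on the tool from outside, world axes, zero at the start; "ft_torque": the same for the moment, N m; "grip_width": finger opening in mm; "gripper_force": force on a finger pad.
Only numpy, scipy, OpenCV 4.12 (cv2) and the standard library are available. Lean on these libraries where they do the work, as an engineer would, in place of code of your own. Each camera call takes 0.05 s, during which the arm holds its last target. There are 200 camera calls.

## Working session

There is one attempt and no reset: what is moved stays moved. The work goes in short steps, Python scripts to look and compute and a tool call to move; the robot and the scene stay as the last step left them, time stands still between calls to the robot, and variables do not carry over. Pictures are saved under pics/ and viewed, at most 13 in all, crops included, and the job is handed in when it is done.

Besides the shell and the picture viewer there is one more tool, called after "Emit:" as name(argument=value, ...) on one line, values as JSON. step_arm: Moves the arm, as the interface text tells. Its arguments: {"type":"object","properties":{"deltas":{"type":"array"}},"required":["deltas"]}

```bash
mkdir -p pics; ls
python3 - <<'E'
from rig import *
import cv2,pickle
o=get_obs();print(o)
for n in("scene","top"):
    f=grab_frame(n);pickle.dump(f,open(n+".pkl","wb"))
    print({k:v for k,v in f.items() if k!="pixels"})
    cv2.imwrite(f"pics/{n}0.png",f["pixels"][:,:,::-1])
E
```

```text
pics
{'clock': 0.0, 'joint_pos': array([ 1.25197045e+00,  3.20307598e-01,  1.56568637e+00,  1.44707404e-05,
        1.25736724e+00, -2.00096198e-02]), 'dq': array([ 0.00220199, -0.00113934,  0.00042613, -0.00114769,  0.00013864,
        0.00058391]), 'tau': array([ 6.56134071e-04, -4.15523887e+01, -2.34160852e+01,  1.88511922e-04,
        8.32000718e-03,  6.84171440e-06]), 'position': array([169.13923905, 549.10955768, 252.47034216]), 'eef_rot': array([-3.13982473e+00, -4.91408291e-05,  2.84277188e+00]), 'wrist_force': array([-0.02467623,  0.08887794, -0.02630566]), 'ft_torque': array([ 0.01844075,  0.0111417 , -0.00821175]), 'gripper_force': 0.0, 'grip_width': 85.39012843992872}
{'vertical_fov': 43.332050299999345, 'cx': 319.2817428193067, 'cy': 200.7508234182539, 'k1': -0.1263128786864353, 'origin': array([1248.89734304, -402.03640044, 1335.03073006]), 'rotation': array([-2.51683129,  0.00891622,  1.05863166])}
{'vertical_fov': 48.72624805594051, 'cx': 316.03463213483644, 'cy': 196.4995774257877, 'k1': -0.009932656491987232, 'origin': array([3.09141712e+02, 1.20177361e+00, 1.49002858e+03]), 'rotation': array([-2.9946388 , -0.01909296, -1.58557694])}
```

View pics/scene0.png

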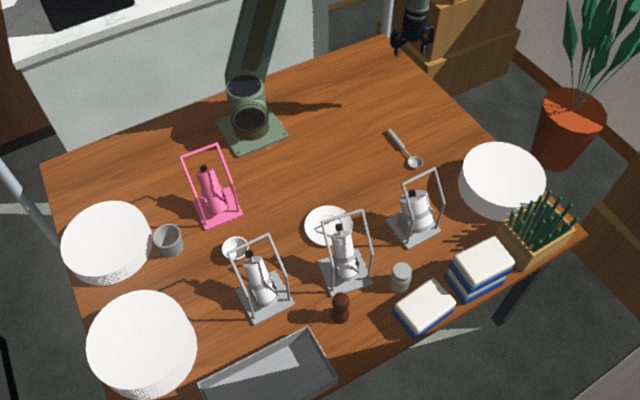

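View pics/top0.png

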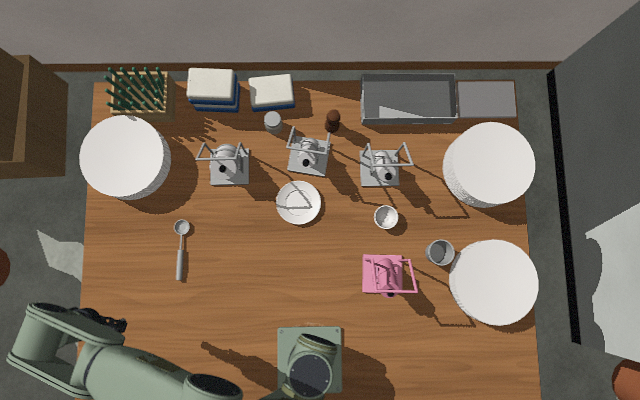

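The scene view shows wide at about (418,208), the plate slim's cap at (341,227) and the bowl slim's cap at (250,256). In the top view the caps are at about (222,168), (306,162) and (380,168). The pink decoy is at (390,275). Next I zoom in on all three in both views.

```bash
cat > h.py <<'E'
import numpy as np,cv2,pickle
from scipy.spatial.transform import Rotation as R
def cam(f):
    fl=200/np.tan(np.radians(f["vertical_fov"])/2)
    K=np.array([[fl,0,f["cx"]],[0,fl,f["cy"]],[0,0,1]]);d=np.array([f["k1"],0,0,0.])
    return K,d,R.from_euler('xyz',f["rotation"]).as_matrix(),np.array(f["origin"])
def ray(f,p):
    K,d,M,o=cam(f);u=cv2.undistortPoints(np.array([[p]],float),K,d)[0,0]
    v=M@[u[0],u[1],1];return o,v/np.linalg.norm(v)
def proj(f,X):
    K,d,M,o=cam(f);c=(np.atleast_2d(X)-o)@M
    return cv2.projectPoints(c,np.zeros(3),np.zeros(3),K,d)[0][:,0]
def tri(obs):
    A=0;b=0;L=[]
    for f,p in obs:
        o,v=ray(f,p);P=np.eye(3)-np.outer(v,v);A=A+P;b=b+P@o;L.append((P,o))
    X=np.linalg.solve(A,b);return X,max(np.linalg.norm(P@(X-o)) for P,o in L)
def onplane(f,p,z):
    o,v=ray(f,p);return o+v*(z-o[2])/v[2]
E
python3 - <<'E'
from h import *
S=pickle.load(open("scene.pkl","rb"));T=pickle.load(open("top.pkl","rb"))
W={"wide":((388,163),(188,125)),"plate":((308,203),(268,113)),"bowl":((216,226),(345,125))}
rows=[]
for i,f in enumerate((S,T)):
    t=[]
    for n,w in W.items():
        x,y=w[i];c=f["pixels"][y:y+72,x:x+64] if 0 else f["pixels"][y:y+75,x:x+66]
        c=c[:,:,::-1]
        t.append(cv2.resize(c,None,fx=4,fy=4,interpolation=cv2.INTER_CUBIC))
        g=c.max(2);m=(g<45).astype(np.uint8)
        k,l,s,ce=cv2.connectedComponentsWithStats(m)
        print(n,"ST"[i],[(s[j,4],(ce[j]+w[i]).round(1).tolist(),s[j,:4].tolist()) for j in range(1,k) if s[j,4]>8])
    rows.append(np.hstack(t))
cv2.imwrite("pics/z1.png",np.vstack(rows))
E
```

```text
wide S [(np.int32(24), [411.7, 193.0], [21, 28, 6, 5])]
plate S [(np.int32(14), [337.9, 227.1], [28, 22, 5, 5])]
bowl S [(np.int32(16), [249.1, 253.1], [30, 25, 6, 6])]
wide T [(np.int32(31), [222.3, 168.1], [32, 40, 6, 7])]
plate T [(np.int32(50), [331.0, 126.2], [59, 8, 7, 12]), (np.int32(34), [305.5, 162.2], [35, 46, 6, 7])]
bowl T [(np.int32(34), [388.1, 176.0], [40, 48, 7, 7])]
```

View pics/z1.png

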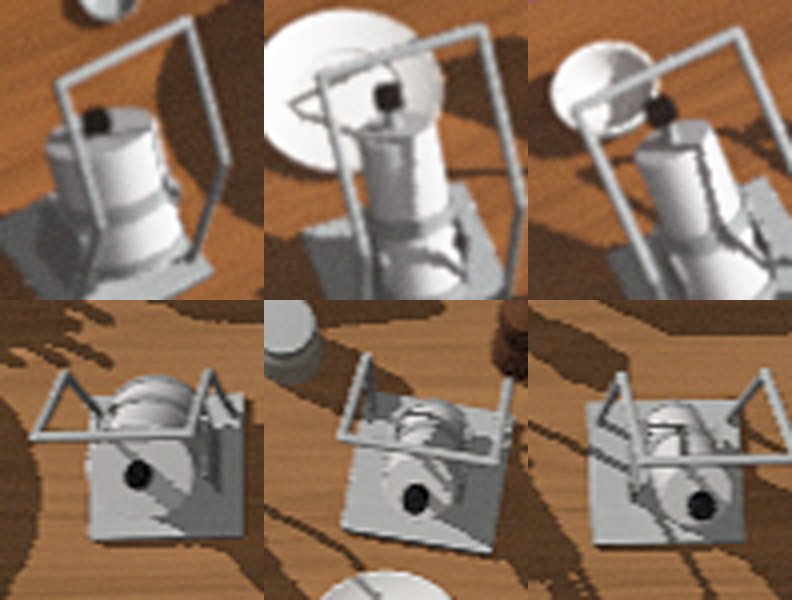

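The stems are visible on plate-slim (open already) and bowl-slim (open, so it needs pressing). Wide shows none, so it is shut. The hoop corners and base edges in the tiles give yaw and position.

```bash
cat > m.py <<'E'
from h import *
S=pickle.load(open("scene.pkl","rb"));T=pickle.load(open("top.pkl","rb"))
W={"wide":((388,163),(188,125)),"plate":((308,203),(268,113)),"bowl":((216,226),(345,125))}
C={"wide":((411.7,193.),(222.3,168.1)),"plate":((338.6,227.3),(305.5,162.2)),"bowl":((249.1,253.1),(388.1,176.0))}
H={"wide":(((188,21),(58,84)),((37,136),(192,134))),"plate":(((220,31),(56,77)),((79,137),(234,158))),"bowl":(((213,34),(50,105)),((112,161),(264,161)))}
B={"wide":((90,240),(243,237)),"plate":((78,227),(226,250)),"bowl":((65,245),(217,240))}
for n in W:
    g=lambda i,q:np.array(q)/4-.375+W[n][i]
    cap,e=tri([(S,C[n][0]),(T,C[n][1])])
    L,e1=tri([(S,g(0,H[n][0][0])),(T,g(1,H[n][1][0]))]);Rr,e2=tri([(S,g(0,H[n][0][1])),(T,g(1,H[n][1][1]))])
    d=L-Rr;yaw=np.arctan2(-d[0],d[1])
    b=[onplane(T,g(1,q),12) for q in B[n]];db=b[0]-b[1]
    yb=np.arctan2(-db[0],db[1]); hm=(L+Rr)/2
    yw=yb
    M=R.from_euler('z',yw).as_matrix();ax=M@[-np.sin(np.radians(35)),0,np.cos(np.radians(35))]
    sh=hm-M@[5,0,100.]
    fm=(b[0]+b[1])/2
    print(n,"cap",cap.round(1),round(e,1),"hoop",hm.round(1),round(e1,1),round(e2,1),np.linalg.norm(d).round(1),"yaw h,b",np.degrees([yaw,yb]).round(1),"base w",np.linalg.norm(db).round(1),"shoulder",sh.round(1),"cap along axis",((cap-sh)@ax).round(1),"off",(cap-sh-((cap-sh)@ax)*ax).round(1),"base org",(fm+M@[48,0,-12]).round(1))
E
python3 m.py; python3 -c "
from rig import *
print(get_obs()['position'])"
```

```text
wide cap [602.2 263.7 137.6] 0.7 hoop [611.6 264.4 229.8] 1.5 1.0 112.8 yaw h,b [0.1 0.5] base w 129.1 shoulder [606.6 264.3 129.8] cap along axis 9.0 off [ 0.7 -0.6  0.5] base org [621.  263.4   0. ]
plate cap [612.3   4.4 163.3] 0.7 hoop [631.5   1.1 245.6] 2.1 1.2 114.4 yaw h,b [-9.4 -9.6] base w 127.7 shoulder [626.6   2.  145.6] cap along axis 22.8 off [-1.4  0.2 -1. ] base org [658.9  -4.    0. ]
bowl cap [ 566.  -247.2  166.5] 1.5 hoop [ 583.6 -245.1  243. ] 1.3 0.0 111.5 yaw h,b [-1.   1.3] base w 130.1 shoulder [ 578.6 -245.2  143. ] cap along axis 26.4 off [ 2.6 -1.7  1.8] base org [ 611.6 -247.4    0. ]
[169.15595976 549.14801016 252.58208919]
```

```bash
cat > d.py <<'E'
import sys
from h import *
from rig import *
def frame(yaw):
    M=R.from_euler('z',np.radians(yaw)).as_matrix();s,c=np.sin(np.radians(35)),np.cos(np.radians(35))
    return M@np.array([[-c,0,s],[0,1,0],[-s,0,-c]])   # columns tool x,y,z
def delta(p,Rt):
    o=get_obs();R0=R.from_euler('xyz',o["eef_rot"]).as_matrix()
    print("t",o["clock"],"p",o["position"].round(1),"F",o["wrist_force"].round(1))
    print("row",(R0.T@(np.array(p)-o["position"])/300).round(4),(R.from_matrix(R0.T@Rt).as_rotvec()/np.pi).round(4))
E
python3 - <<'E'
from d import *
F=frame(0.3);delta(np.array([605.5,264,130])-F[:,2]*140,F)
E
```

```text
t 0.1 p [169.2 549.1 252.6] F [ 0.3  0.  -0.6]
row [-1.4145 -0.5603  0.0272] [-0.03   -0.193  -0.0936]
```

Emit:
step_arm(deltas=[-0.15,-0.06,0.003,-0.003,-0.02,-0.01,0.6,-0.3,-0.12,0.006,-0.007,-0.05,-0.02,0.6,-0.45,-0.18,0.009,-0.011,-0.075,-0.035,0.6,-0.6,-0.24,0.012,-0.015,-0.1,-0.045,0.6,-0.75,-0.3,0.015,-0.019,-0.12,-0.058,0.6,-0.9,-0.36,0.018,-0.022,-0.145,-0.07,0.6,-0.95,-0.38,0.018,-0.025,-0.17,-0.08,0.6,-0.95,-0.38,0.018,-0.03,-0.193,-0.0936,0.6,-0.95,-0.38,0.018,-0.03,-0.193,-0.0936,0.6])

```text
clock: 1.0
position: [406.8, 355.0, 246.3]
eef_rot: [-3.139, 0.609, -3.135]
wrist_force: [0.6, -0.6, -1.5]
grip_width: 51.4
gripper_force: 0.0
```

Run:
```python
from d import *
F=frame(0.3);delta(np.array([605.5,264,130])-F[:,2]*140,F)
```

```text
t 1.0 p [406.8 355.  246.3] F [ 0.6 -0.6 -1.5]
row [-0.3191 -0.3067  0.2297] [-0.0005 -0.0006  0.0004]
```

Emit:
step_arm(deltas=[-0.08,-0.08,0.06,0,0,0,0.6,-0.16,-0.16,0.12,0,0,0,0.6,-0.24,-0.23,0.18,0,0,0,0.6,-0.32,-0.306,0.23,0,0,0,0.6,-0.32,-0.306,0.23,0,0,0,0.6,-0.32,-0.306,0.23,0,0,0,0.6,-0.32,-0.306,0.23,0,0,0,0.6,-0.32,-0.306,0.23,0,0,0,0.6])

```text
clock: 1.8
position: [526.1, 266.5, 246.3]
eef_rot: [3.14, 0.611, -3.136]
wrist_force: [0.3, 0.1, 1.1]
grip_width: 51.4
gripper_force: 0.0
```

Run:
```python
from d import *
f=grab_frame("wrist");pickle.dump(f,open("w1.pkl","wb"))
cv2.imwrite("pics/w1.png",f["pixels"][:,:,::-1])
print({k:v for k,v in f.items() if k!="pixels"})
F=frame(0.3);delta(np.array([605.5,264,130])-F[:,2]*140,F)
sh=np.array([606,264,130.]);print(proj(f,[sh-F[:,2]*10,sh-F[:,2]*18]))
```

```text
{'vertical_fov': 71.65093344234111, 'cx': 319.532195685461, 'cy': 202.60058147855833, 'k1': 0.006321556370696516, 'origin': array([397.89216319, 265.13799595, 304.40977826]), 'rotation': array([ 2.24788643e+00, -1.49664870e-03,  1.57721280e+00])}
t 1.85 p [526.1 266.5 246.4] F [-0.8  2.3  0.2]
row [ 0.0056 -0.0097  0.0029] [0.0007 0.0001 0.0002]
[[316.65940695 199.6774183 ]
 [316.58917719 202.02264751]]
```

View pics/w1.png

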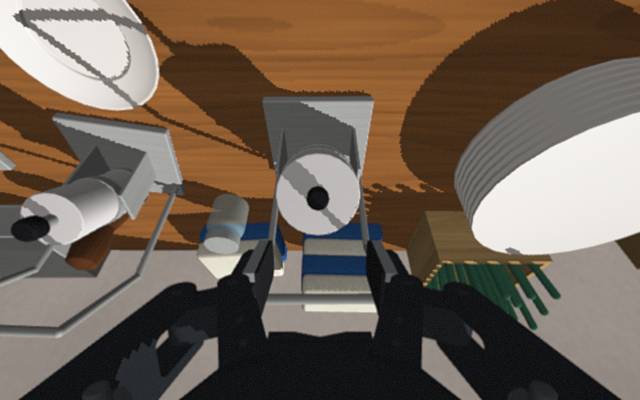

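The wrist view shows the wide bottle's cap at about (317,198) on its shoulder, between the jaws and where I predicted it. I'll refine with three views, including the shoulder disc ellipse centre near (318,192).

Run:
```python
from d import *
f=pickle.load(open("w1.pkl","rb"));S=pickle.load(open("scene.pkl","rb"));T=pickle.load(open("top.pkl","rb"))
m=(f["pixels"].max(2)<50).astype(np.uint8);m[:, :290]=0;m[:,345:]=0;m[:180]=0;m[215:]=0
M=cv2.moments(m,True);c=(M['m10']/M['m00'],M['m01']/M['m00']);print(c,M['m00'])
X,e=tri([(f,c),(S,(411.7,193.)),(T,(222.3,168.1))]);print("3view",X,e)
for o in (S,(411.7,193.)),(T,(222.3,168.1)):print("2view",*tri([(f,c),o]))
F=frame(0.3);cap=X;sh=cap+F[:,2]*11;print("sh",sh)
delta(sh-F[:,2]*60,F);delta(sh-F[:,2]*28,F)
```

```text
(317.23237597911225, 197.88772845953002) 383.0
3view [601.72685849 264.38243998 135.59171349] 1.0802963452308845
2view [601.17568587 264.95718456 135.52736968] 0.5100920576079706
2view [602.77162283 264.16227826 133.76792475] 0.34866820818610117
sh [608.0361128  264.41547546 126.581041  ]
t 1.85 p [526.1 266.5 246.4] F [-0.8  2.3  0.2]
row [ 0.0053 -0.0091  0.2838] [0.0007 0.0001 0.0002]
t 1.85 p [526.1 266.5 246.4] F [-0.8  2.3  0.2]
row [ 0.0053 -0.0093  0.3905] [0.0007 0.0001 0.0002]
```

Emit:
step_arm(deltas=[0.005,-0.009,0.1,0,0,0,0.6,0.005,-0.009,0.2,0,0,0,0.6,0.005,-0.009,0.28,0,0,0,0.6,0.005,-0.009,0.32,0,0,0,0.6,0.005,-0.009,0.35,0,0,0,0.6,0.005,-0.009,0.37,0,0,0,0.6,0.005,-0.009,0.384,0,0,0,0.6,0.005,-0.009,0.384,0,0,0,0.6,0.005,-0.009,0.384,0,0,0,0.6,0.005,-0.009,0.384,0,0,0,0.6])

```text
clock: 2.85
position: [591.7, 263.4, 151.9]
eef_rot: [3.139, 0.612, -3.138]
wrist_force: [-0.1, 0.4, 0.1]
grip_width: 51.1
gripper_force: 0.0
```

Run:
```python
from d import *
f=grab_frame("wrist");cv2.imwrite("pics/w2.png",cv2.resize(f["pixels"][140:340,220:420,::-1],None,fx=3,fy=3,interpolation=cv2.INTER_CUBIC))
print(get_obs()["position"])
```

```text
[591.6766759  263.37177654 151.79507318]
```

View pics/w2.png

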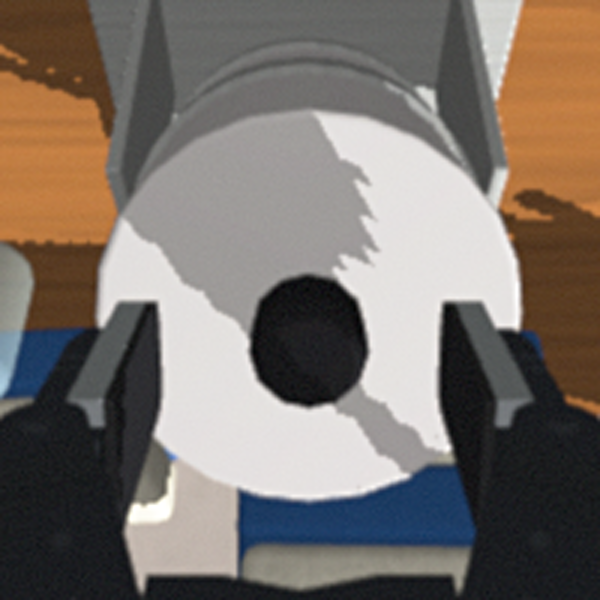

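Cap at crop (310,340) sits between the pads at 160 and 440, about 1.5 mm off centre toward +y. I'll correct that and close.

Emit:
step_arm(deltas=[0,0.005,0,0,0,0,0.6,0,0.005,0,0,0,0,0.4,0,0.005,0,0,0,0,0.2,0,0.005,0,0,0,0,0.0,0,0.005,0,0,0,0,0.0,0,0.005,0,0,0,0,0.0,0,0.005,0,0,0,0,0.0])

```text
clock: 3.6
position: [591.5, 265.0, 151.5]
eef_rot: [3.139, 0.612, -3.138]
wrist_force: [-5.8, 1.2, 4.8]
grip_width: 18.7
gripper_force: 58.8
```

The width of 18.7 mm and the outward push suggest I have the tapered edge. I'll reopen, go 4 mm deeper and close again.

Emit:
step_arm(deltas=[0,0,0,0,0,0,0.45,0,0,0,0,0,0,0.45,0,0,0,0,0,0,0.45,0,0,0.007,0,0,0,0.45,0,0,0.014,0,0,0,0.45,0,0,0.014,0,0,0,0.3,0,0,0.014,0,0,0,0.0,0,0,0.014,0,0,0,0.0,0,0,0.014,0,0,0,0.0,0,0,0.014,0,0,0,0.0])

```text
clock: 4.6
position: [593.9, 265.0, 147.6]
eef_rot: [3.139, 0.611, -3.137]
wrist_force: [-1.0, 2.1, -0.2]
grip_width: 19.0
gripper_force: 58.7
```

Emit:
step_arm(deltas=[0,0,-0.01,0,0,0,0.0,0,0,-0.02,0,0,0,0.0,0,0,-0.03,0,0,0,0.0,0,0,-0.04,0,0,0,0.0,0,0,-0.048,0,0,0,0.0,0,0,-0.048,0,0,0,0.0])

```text
clock: 5.2
position: [585.8, 264.9, 159.3]
eef_rot: [3.14, 0.611, -3.137]
wrist_force: [1.9, 3.4, -6.8]
grip_width: 18.7
gripper_force: 61.8
```

Run:
```python
from d import *
f=grab_frame("scene");pickle.dump(f,open("s2.pkl","wb"));a=f["pixels"][150:250,370:470,::-1]
g=grab_frame("wrist");b=g["pixels"][140:340,220:420,::-1]
cv2.imwrite("pics/p3.png",np.hstack([cv2.resize(a,(400,400),interpolation=cv2.INTER_CUBIC),cv2.resize(b,(400,400))]))
```

```text
(no output)
```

View pics/p3.png

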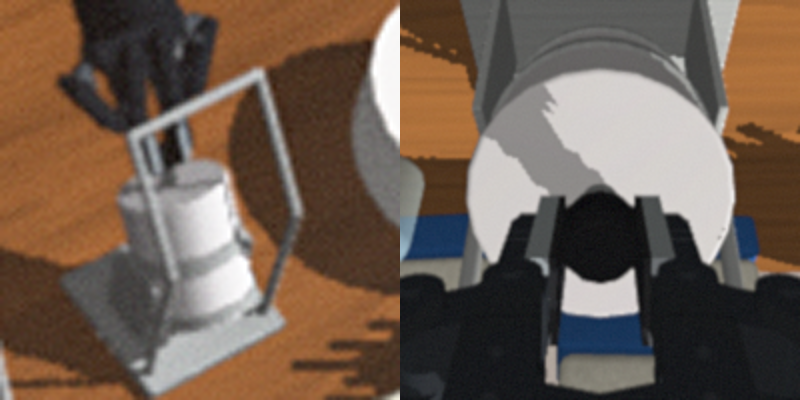

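Left, the jaws hold the cap above the shoulder; right, the cap is still between the pads and a stem shows. It looks up, so I release and back off along the axis.

Emit:
step_arm(deltas=[0,0,0,0,0,0,0.5,0,0,0,0,0,0,0.5,0,0,0,0,0,0,0.5,0,0,-0.1,0,0,0,0.5,0,0,-0.25,0,0,0,0.5,0,0,-0.4,0,0,0,0.5,0,0,-0.4,0,0,0,0.5,0,0,-0.4,0,0,0,0.0])

```text
clock: 6.1
position: [516.7, 264.3, 259.5]
eef_rot: [3.138, 0.614, -3.138]
wrist_force: [-0.1, -1.0, -1.2]
grip_width: 29.6
gripper_force: 0.0
```

Run:
```python
from d import *
S=grab_frame("scene");T=grab_frame("top");pickle.dump(S,open("s3.pkl","wb"));pickle.dump(T,open("t3.pkl","wb"))
def blob(f,x,y,w,h):
    m=(f["pixels"][y:y+h,x:x+w].max(2)<45).astype(np.uint8);k,l,s,c=cv2.connectedComponentsWithStats(m)
    return [(int(s[j,4]),(c[j]+(x,y)).round(1).tolist()) for j in range(1,k) if s[j,4]>5]
print(blob(S,400,170,30,35),blob(T,205,155,35,30))
cv2.imwrite("pics/p4.png",np.hstack([cv2.resize(S["pixels"][150:250,370:470,::-1],(400,400),interpolation=cv2.INTER_CUBIC),cv2.resize(T["pixels"][120:220,180:280,::-1],(400,400),interpolation=cv2.INTER_CUBIC)]))
F=frame(0.5);sh=np.array([578.6,-245.8,143.]);delta(sh-F[:,2]*130,F);print(get_obs()["joint_pos"].round(2))
```

```text
[(23, [410.7, 188.9])] [(33, [221.4, 170.1])]
t 6.2 p [516.7 263.8 257. ] F [ 0.4 -0.3 -0.8]
row [ 0.0552 -1.7005 -0.009 ] [-0.0006 -0.0002 -0.0011]
[ 0.62  0.14  1.94 -0.6   0.63 -0.54]
```

View pics/p4.png

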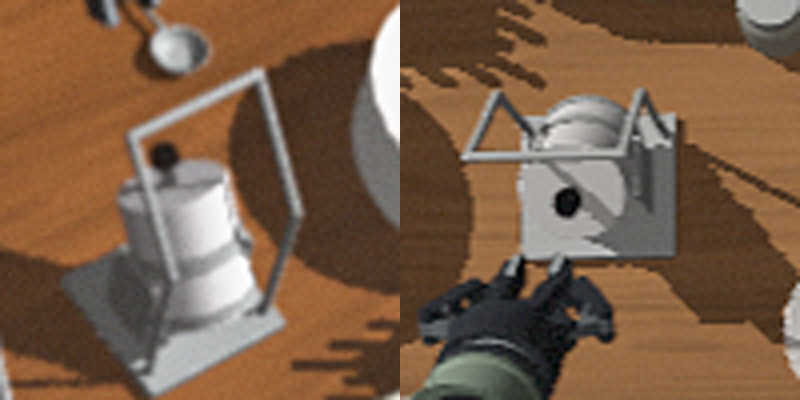

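The wide cap is now clearly raised: the stem is visible at crop (170,178) in the scene view. Next is the bowl's bottle.

Emit:
step_arm(deltas=[0,-0.1,0,0,0,0,0,0.01,-0.25,0,0,0,0,0,0.01,-0.4,0,0,0,0,0,0.02,-0.55,0,0,0,0,0,0.02,-0.7,0,0,0,0,0,0.03,-0.85,0,0,0,0,0,0.03,-0.95,0,0,0,0,0,0.03,-0.95,0,0,0,0,0,0.03,-0.95,0,0,0,0,0])

```text
clock: 7.1
position: [510.7, -22.9, 250.5]
eef_rot: [3.139, 0.608, 3.141]
wrist_force: [0.1, -0.5, -0.3]
grip_width: 0.5
gripper_force: 0.0
```

Emit:
step_arm(deltas=[0,-0.15,0,0,0,0,0,0.01,-0.3,0,0,0,0,0,0.02,-0.45,0,0,0,0,0,0.02,-0.6,0,0,0,0,0,0.025,-0.75,-0.01,0,0,0,0,0.025,-0.75,-0.01,0,0,0,0,0.025,-0.75,-0.01,0,0,0,0,0.025,-0.75,-0.01,0,0,0,0])

```text
clock: 7.9
position: [511.7, -235.1, 257.9]
eef_rot: [-3.138, 0.587, 3.133]
wrist_force: [0.2, 0.2, -0.7]
grip_width: 0.1
gripper_force: 0.0
```

Run:
```python
from d import *
f=grab_frame("wrist");pickle.dump(f,open("w5.pkl","wb"));S=pickle.load(open("scene.pkl","rb"));T=pickle.load(open("top.pkl","rb"))
S3=pickle.load(open("s3.pkl","rb"));T3=pickle.load(open("t3.pkl","rb"))
print("wide cap up",tri([(S3,(410.7,188.9)),(T3,(221.4,170.1))]))
F=frame(0.5);sh=np.array([578.6,-245.8,143.]);delta(sh-F[:,2]*110,F)
x,y=proj(f,[sh-F[:,2]*24])[0];print(x,y,proj(f,[sh]))
x,y=int(x)-35,int(y)-35
m=(f["pixels"][y:y+70,x:x+70].max(2)<50).astype(np.uint8);k,l,s,c=cv2.connectedComponentsWithStats(m)
B=[(int(s[j,4]),(c[j]+(x,y)).round(1).tolist(),s[j,:4].tolist()) for j in range(1,k) if s[j,4]>20];print(B)
for b in B: print(tri([(f,b[1]),(S,(249.1,253.1)),(T,(388.1,176.0))]),tri([(f,b[1]),(T,(388.1,176.0))]),tri([(f,b[1]),(S,(249.1,253.1))]))
cv2.imwrite("pics/w5.png",cv2.resize(f["pixels"][100:350,200:440,::-1],(576,600)))
```

```text
wide cap up (array([593.71179319, 264.3864141 , 147.63133676]), np.float64(0.6388718650946141))
t 7.95 p [ 511.8 -234.9  258.2] F [ 0.2 -0.3  0.9]
row [ 0.0356 -0.0376  0.0768] [-0.0044 -0.0074 -0.0043]
308.5705841549056 198.64693058973174 [[309.90525174 192.48240594]]
[(469, [306.1, 200.2], [22, 25, 23, 25])]
(array([ 565.52193413, -247.49721127,  164.64965851]), np.float64(1.8733967504844888)) (array([ 565.98701494, -248.58116571,  163.56881996]), np.float64(0.5226386932048607)) (array([ 565.25354334, -246.79013746,  164.25433687]), np.float64(1.2284567387989045))
```

View pics/w5.png

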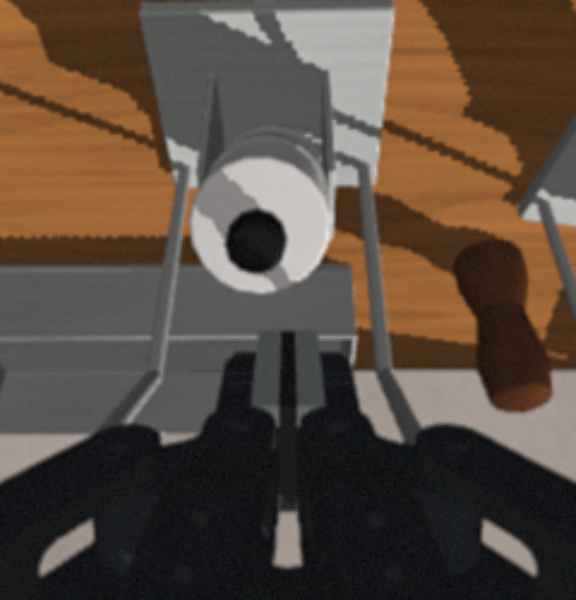

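The cap is at crop (256,240), raised on its stem, with the shut fingers just below it. I line up 62 mm above the shoulder along the axis.

Run:
```python
from d import *
F=frame(0.5);sh=np.array([565.7,-247.8,164.3])+F[:,2]*25;print(sh)
for s in(90,62,40):delta(sh-F[:,2]*s,F)
```

```text
[ 580.03886491 -247.67486662  143.82119889]
t 7.95 p [ 511.8 -234.9  258.2] F [ 0.2 -0.3  0.9]
row [ 0.0285 -0.0429  0.1438] [-0.0044 -0.0074 -0.0043]
t 7.95 p [ 511.8 -234.9  258.2] F [ 0.2 -0.3  0.9]
row [ 0.0264 -0.0416  0.2371] [-0.0044 -0.0074 -0.0043]
t 7.95 p [ 511.8 -234.9  258.2] F [ 0.2 -0.3  0.9]
row [ 0.0247 -0.0406  0.3104] [-0.0044 -0.0074 -0.0043]
```

Emit:
step_arm(deltas=[0.028,-0.043,0.07,-0.0044,-0.0074,-0.0043,0,0.028,-0.043,0.144,-0.0044,-0.0074,-0.0043,0,0.028,-0.043,0.144,-0.0044,-0.0074,-0.0043,0,0.026,-0.042,0.19,-0.0044,-0.0074,-0.0043,0,0.026,-0.042,0.225,-0.0044,-0.0074,-0.0043,0,0.026,-0.042,0.225,-0.0044,-0.0074,-0.0043,0,0.026,-0.042,0.225,-0.0044,-0.0074,-0.0043,0,0.026,-0.042,0.225,-0.0044,-0.0074,-0.0043,0])

```text
clock: 8.75
position: [553.8, -238.8, 213.6]
eef_rot: [-3.126, 0.579, 3.132]
wrist_force: [0.0, -0.3, -1.2]
grip_width: 0.7
gripper_force: 0.0
```

Run:
```python
from d import *
f=grab_frame("wrist")
F=frame(0.5);sh=np.array([565.7,-247.8,164.3])+F[:,2]*25
print(get_obs()["joint_pos"].round(3))
for s in(62,40):delta(sh-F[:,2]*s,F)
print(proj(f,[sh-F[:,2]*24,sh-F[:,2]*32]))
cv2.imwrite("pics/w6.png",cv2.resize(f["pixels"][120:320,220:420,::-1],(600,600),interpolation=cv2.INTER_CUBIC))
```

```text
[-0.561  0.215  1.958  0.577  0.526 -2.557]
t 8.8 p [ 553.8 -238.9  213.7] F [ 0.8 -0.6  0.5]
row [ 0.0605 -0.0301  0.0368] [-0.0082 -0.01   -0.0048]
t 8.8 p [ 553.8 -238.9  213.7] F [ 0.8 -0.6  0.5]
row [ 0.0582 -0.0282  0.1101] [-0.0082 -0.01   -0.0048]
[[307.69621098 210.58165894]
 [306.81863902 214.17245122]]
```

View pics/w6.png

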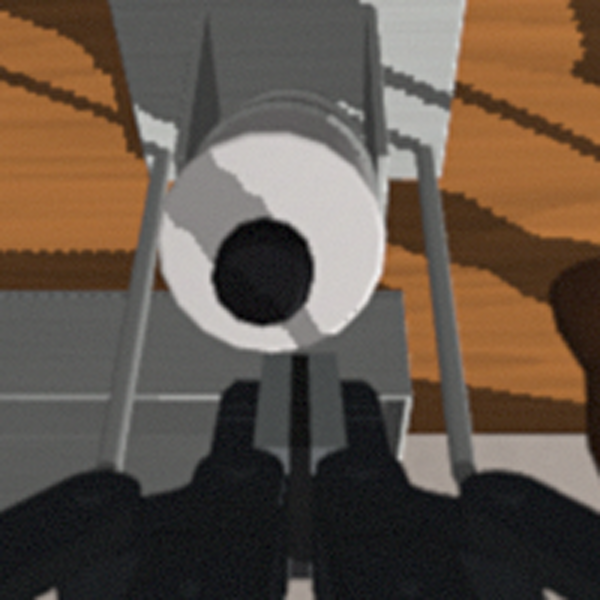

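Joint 6 is at its limit (-2.557), so the pose fell short. Roll about the slide axis doesn't matter for pressing, so I turn +10 degrees about tool z.

Run:
```python
from d import *
F0=frame(0.5);sh=np.array([565.7,-247.8,164.3])+F0[:,2]*25
F=F0@R.from_euler('z',10,degrees=True).as_matrix()
for s in(75,62,40):delta(sh-F[:,2]*s,F)
```

```text
t 8.8 p [ 553.8 -238.9  213.7] F [ 0.8 -0.6  0.5]
row [ 0.0618 -0.0312 -0.0065] [-0.0091 -0.0093  0.0507]
t 8.8 p [ 553.8 -238.9  213.7] F [ 0.8 -0.6  0.5]
row [ 0.0605 -0.0301  0.0368] [-0.0091 -0.0093  0.0507]
t 8.8 p [ 553.8 -238.9  213.7] F [ 0.8 -0.6  0.5]
row [ 0.0582 -0.0282  0.1101] [-0.0091 -0.0093  0.0507]
```

Emit:
step_arm(deltas=[0,0,-0.01,0,0,0.03,0,0.03,-0.015,-0.01,-0.005,-0.005,0.05,0,0.06,-0.03,0,-0.009,-0.009,0.05,0,0.06,-0.03,0.02,-0.009,-0.009,0.05,0,0.06,-0.03,0.03,-0.009,-0.009,0.05,0,0.06,-0.03,0.03,-0.009,-0.009,0.05,0,0.06,-0.03,0.03,-0.009,-0.009,0.05,0])

```text
clock: 9.5
position: [546.6, -245.5, 200.1]
eef_rot: [3.027, 0.591, 2.94]
wrist_force: [0.6, 0.1, 0.3]
grip_width: -0.4
gripper_force: 0.0
```

Run:
```python
from d import *
f=grab_frame("wrist");print(get_obs()["joint_pos"].round(3))
F0=frame(0.5);sh=np.array([565.7,-247.8,164.3])+F0[:,2]*25
F=F0@R.from_euler('z',10,degrees=True).as_matrix()
for s in(54,40):delta(sh-F[:,2]*s,F)
o=get_obs();M=R.from_euler('xyz',o["eef_rot"]).as_matrix()
print("tip",proj(f,[o["position"]+M[:,2]*22]),"captop",proj(f,[sh-F[:,2]*32]))
cv2.imwrite("pics/w7.png",cv2.resize(f["pixels"][150:350,220:420,::-1],(600,600),interpolation=cv2.INTER_CUBIC))
```

```text
[-0.601  0.229  1.99   0.707  0.517 -2.557]
t 9.55 p [ 546.5 -245.5  200.1] F [ 0.3 -0.1 -0.4]
row [ 0.014  -0.0107  0.038 ] [-0.0016 -0.0029  0.    ]
t 9.55 p [ 546.5 -245.5  200.1] F [ 0.3 -0.1 -0.4]
row [ 0.0136 -0.0105  0.0847] [-0.0016 -0.0029  0.    ]
tip [[320.53646693 253.32089863]] captop [[315.34531985 238.67742267]]
```

View pics/w7.png

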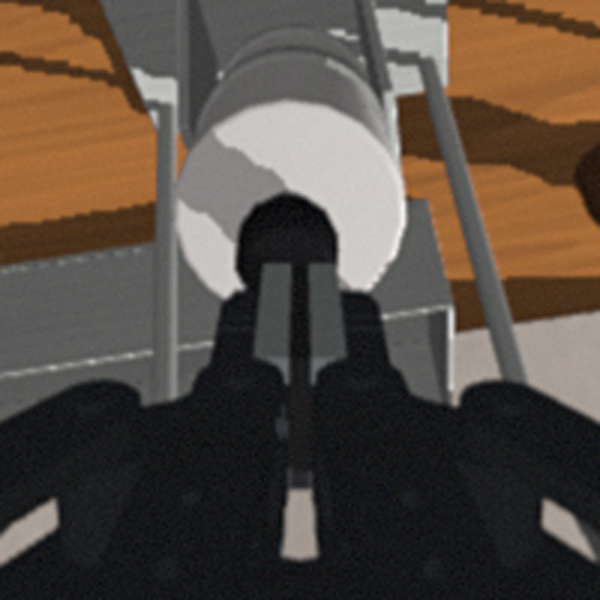

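Joint 6 is still marginal, so I back off a little and turn a further 9 degrees. Clearance to the hoop remains fine.

Emit:
step_arm(deltas=[0,0,-0.02,0,0,0.025,0,0.005,-0.005,-0.03,0,0,0.05,0,0.014,-0.011,-0.02,-0.0016,-0.003,0.05,0,0.014,-0.011,0,-0.0016,-0.003,0.05,0,0.014,-0.011,0.01,-0.0016,-0.003,0.05,0,0.014,-0.011,0.01,-0.0016,-0.003,0.05,0])

```text
clock: 10.15
position: [544.2, -248.0, 194.2]
eef_rot: [2.918, 0.573, 2.752]
wrist_force: [0.5, 0.9, -0.3]
grip_width: 0.2
gripper_force: 0.0
```

```bash
cat > q.py <<'E'
from d import *
f=grab_frame("wrist");print(get_obs()["joint_pos"].round(3))
F0=frame(0.5);sh=np.array([565.7,-247.8,164.3])+F0[:,2]*25
F=F0@R.from_euler('z',19,degrees=True).as_matrix()
for s in(54,40):delta(sh-F[:,2]*s,F)
E
python3 q.py
```

```text
[-0.613  0.236  2.004  0.756  0.507 -2.459]
t 10.2 p [ 544.2 -248.   194.5] F [ 0.8 -0.2  0.2]
row [-0.001   0.0005  0.0269] [-0.0002 -0.0001 -0.0002]
t 10.2 p [ 544.2 -248.   194.5] F [ 0.8 -0.2  0.2]
row [-0.001   0.0005  0.0735] [-0.0002 -0.0001 -0.0002]
```

Emit:
step_arm(deltas=[0,0,0.015,0,0,0,0,0,0,0.025,0,0,0,0,0,0,0.035,0,0,0,0,0,0,0.045,0,0,0,0,0,0,0.055,0,0,0,0,0,0,0.06,0,0,0,0,0,0,0.06,0,0,0,0])

```text
clock: 10.9
position: [554.3, -248.1, 179.5]
eef_rot: [2.918, 0.573, 2.751]
wrist_force: [-0.1, 0.2, 0.8]
grip_width: -0.4
gripper_force: 0.0
```

Emit:
step_arm(deltas=[0,0,0.006,0,0,0,0,0,0,0.012,0,0,0,0,0,0,0.016,0,0,0,0,0,0,0.016,0,0,0,0])

```text
clock: 11.3
position: [556.5, -248.2, 176.9]
eef_rot: [2.918, 0.574, 2.752]
wrist_force: [-7.0, 0.4, 7.1]
grip_width: -0.3
gripper_force: 5.2
```

Emit:
step_arm(deltas=[0,0,0.004,0,0,0,0,0,0,0.007,0,0,0,0,0,0,0.007,0,0,0,0])

```text
clock: 11.6
position: [556.7, -248.1, 176.8]
eef_rot: [2.919, 0.576, 2.753]
wrist_force: [-22.3, 1.0, 20.9]
grip_width: -0.2
gripper_force: 14.9
```

Hard stop: 30 N with no movement. I retreat along the axis and check.

Emit:
step_arm(deltas=[0,0,-0.05,0,0,0,0,0,0,-0.2,0,0,0,0,0,0,-0.35,0,0,0,0,0,0,-0.5,0,0,0,0,0,0,-0.5,0,0,0,0,0,0,-0.5,0,0,0,0])

```text
clock: 12.2
position: [471.9, -249.0, 298.4]
eef_rot: [2.919, 0.576, 2.751]
wrist_force: [0.0, 1.0, -0.2]
grip_width: 0.4
gripper_force: 0.0
```

Run:
```python
from d import *
S=grab_frame("scene");T=grab_frame("top")
def blob(f,x,y,w,h):
    m=(f["pixels"][y:y+h,x:x+w].max(2)<45).astype(np.uint8);k,l,s,c=cv2.connectedComponentsWithStats(m)
    return [(int(s[j,4]),(c[j]+(x,y)).round(1).tolist()) for j in range(1,k) if s[j,4]>5]
for a,b in (((400,175,25,30),(210,157,25,25)),((328,215,25,25),(294,150,25,25)),((238,242,25,30),(375,160,25,28))):
    p,q=blob(S,*a),blob(T,*b);print(p,q)
    if p and q:print(tri([(S,max(p)[1]),(T,max(q)[1])]))
c=lambda f,x,y:cv2.resize(f["pixels"][y:y+75,x:x+66,::-1],None,fx=4,fy=4,interpolation=cv2.INTER_CUBIC)
cv2.imwrite("pics/end.png",np.vstack([np.hstack([c(S,388,163),c(S,308,203),c(S,216,226)]),np.hstack([c(T,188,125),c(T,268,133),c(T,345,160)])]))
print(get_obs()["position"])
```

```text
[(20, [410.8, 188.8])] [(33, [221.4, 170.1])]
(array([593.71475676, 264.47348484, 148.00823896]), np.float64(0.8134944410814764))
[(6, [337.2, 227.3])] [(34, [305.5, 162.2])]
(array([611.38343414,   2.62101468, 163.84504962]), np.float64(1.2420735765595203))
[(19, [250.1, 258.1])] [(33, [387.0, 174.0])]
(array([ 574.35181126, -248.07748515,  153.12552372]), np.float64(0.1791919998220174))
[ 472.0178731  -248.30570955  296.05533776]
```

View pics/end.png

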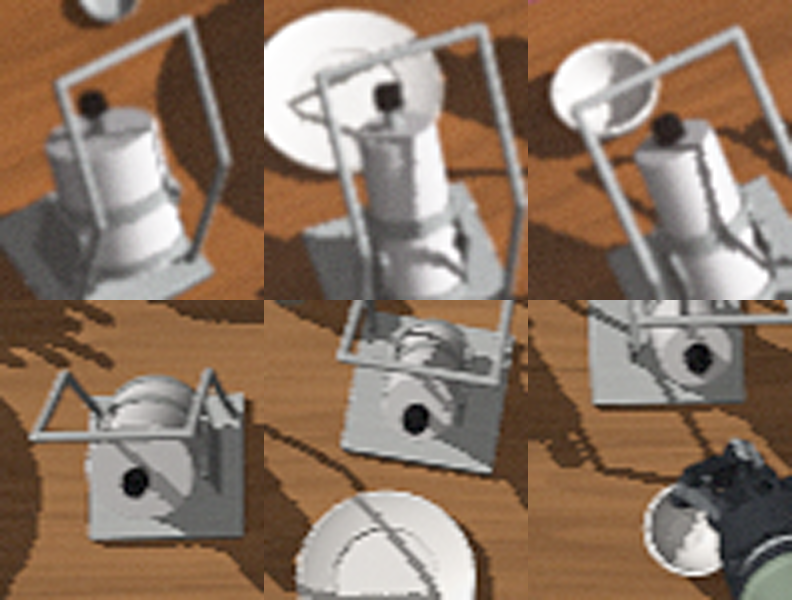

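The wide and plate caps stand raised with their stems showing, and the bowl cap is down on its shoulder. Plate and bowl have not moved.

```bash
python3 -c "
from rig import *
print(close_job())"
```

```text
the job is handed in; nothing more can be done
None
```

I've handed the job in: the wide spout is pulled up (open), the plate's slim spout was already open so I left it, and the bowl's slim spout is pressed down (shut).

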